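# Angle a box section past the clamp post into the stock bay

## Task

Push the long aluminium box section along the bench top into the empty stock bay: nudge one end, then the other, to angle it in behind the clamp post, until it lies inside the bay with its whole length flat against the back rail. Only push it with the fingers, never lift or tip it, and leave the spray can, tape roll, wrench and short offcut where they are.

Things in the scene. Friction and masses are not known exactly. Their poses are not given: they have to be found in the camera images.
- bar: The long piece: one plain aluminium square box section, 260 mm long, 30 x 30 mm, about 0.24 kg, lying loose on the bench in front of the bay. Origin: middle of its underside. Its y axis runs along its length (+y towards its left end as seen from the robot), z up.
- bar_right (a point): Centre of the bar's right-hand end face (its -y end, 130 mm from the middle), 15 mm above the bar's underside. The end nearer the clamp post.
- bar_left (a point): Centre of the bar's left-hand end face (its +y end, 130 mm from the middle), 15 mm above the bar's underside.
- bay: Fixed grey steel stock bay, 30 mm high: straight back rail, and at each end a 12 mm cheek reaching 60 mm towards the robot. Open to the robot, no floor, 320 mm long inside. Origin: middle of the back rail's front face, at bench height. +x points into the rail, away from the robot (bay space x -0.06 to 0 m), +y left along it (cheeks' inner faces y -0.16, +0.16 m). Round stock fills the lane behind.
- post: Clamp post: fixed upright dark steel post, 30 mm in diameter, 75 mm high (its thin flange is only for looks), before the right half of the bay's mouth: centre 80 to 95 mm out from the back rail, 70 to 95 mm right of the bay's middle. The bar's right end must lie behind it, so the bar cannot be pushed straight in. Origin: centre of its foot.
- spray_can: Bystander: spray can, 60 mm in diameter, 170 mm high, standing. Origin: centre of its underside.
- tape_roll: Bystander: roll of orange tape, 90 mm in diameter, 48 mm high, lying flat. Origin: centre of its underside.
- wrench: Bystander: open-ended wrench, 190 mm long, lying flat on the bench, its length along its x axis. Origin: middle of its underside.
- offcut: Bystander: short aluminium box-section offcut, 30 x 30 mm and 70 mm high, standing upright to the right of the clamp post. Origin: centre of its underside.

How it is judged:
By the outcome, as a careful person would: the job done as asked, in the order asked, and still so for the second after the job is handed in, with the robot touching nothing.
It also fails if it takes over 72 s, if anything falls off the work surface, if the arm or the gripper's body presses on something with over 40 N, if the wrist force passes 120 N, or if a joint passes its speed limit or range.

## Robot

A 6-joint arm with a two-finger parallel gripper is mounted at the origin on the work surface. World frame = base frame: x ahead of the robot, y to its left, z up, the work surface at z = 0. Lengths are in m, angles in rad, forces in N, time in s.
With the tool pointing down it reaches from about 0.3 to 0.775 m from the base axis. Payload 14.6 kg.
Tool frame: the origin (TCP) lies at the very end of the fingers, on their centre line; the grasp point (between the pads) lies 19 mm behind it; z points along the fingers, y is the line along which they close (so a half turn about z gives the same grasp; the last joint's range is limited). The gripper opens to 94 mm and grips with 3 to 60 N. Pads are 16 mm wide; open, the fingers measure 119 mm over their backs; the gripper's body (75 mm by 177 mm) begins 78 mm behind the grasp point.
Start: joints at [-1.404, 0.3, 1.521, -0, 1.321, -0.067], TCP at [0.127, -0.535, 0.205] pointing down, gripper open.
Joint ranges: [-3.03, 3.03], [-0.79, 2.21], [0.23, 2.52], [-1.04, 4.18], [0, 3.07], [-2.55, 2.55]. Speed limits (rad/s): [2.22, 2.22, 2.57, 3.14, 3.14, 3.14].

## Interface

Orientations are given as a unit quaternion [w, x, y, z].
In Python, from workcell import env gives the robot as it stands.
- The arm moves only by the tool play_rows, never from a script. Its argument "targets" is text: rows parted by semicolons, each of 7 numbers parted by spaces: the finger opening in cm, from 0 to 9.4, then the shift along the tool's x, y, z in cm, then the turn, a rotation vector about the tool's x, y, z in degrees. A call has 1 to 12 rows; each row shifts and turns the commanded pose from where the row before left it, along the tool's axes as they then stand; what a row does not reach is not made up. A row lasts 1/8 s, in which the tool goes at most 62.5 mm and 10.7 degrees, less where a joint would pass 70% of its speed; a pose out of reach is approached as far as the arm can. A call with a gripper value outside its range is refused whole. The fingers move at their own pace and stop on an object; "grip_force" is the grip in N (left out, the last holds). Time passes only in rows, so rows that do not move let the fingers close. It gives the time, the measured TCP pose, the force, the opening and the grip force at its end, in the units of the state.
- env.get_state(): the state, without advancing time (a new reading comes with each control period).
- env.grab_frame(name): name is "scene" or "top" or "wrist"; returns the picture (420x560x3 uint8, red, green, blue); there is no depth.
- env.camera_model(name): a dict with "mtx" (3x3 intrinsics, pixels), "R" (3x3) and "t" (3): a world point X has camera coordinates R X + t. Camera axes: x right, y down, z forward; pixel columns grow to the right and rows downward; lengths in m; the calibration is good to about 2 mm. The wrist camera is an equidistant fisheye: a pixel r from the principal point sees the ray r / f radians off the axis. A picture is of the moment at which its call begins: read the wrist's pose just before it. camera_model takes no time and is no camera call; for the wrist camera it gives the pose at the moment of the call.
- env.sign_off(): hands the job in; it is judged then, once.
The state is a dict: "clock": time; "joint_positions": joint angles; "dq": joint speeds; "effort": joint torques, N m; "eef_pos": TCP position; "tcp_rot": TCP orientation; "ft_force": force on the tool from outside, world axes, zero at the start; "torque": the same for the moment, N m; "opening": finger opening in m; "gripper_force": force on a finger pad.
Only numpy, scipy, OpenCV 4.12 (cv2) and the standard library are available. Lean on these libraries where they do the work, as an engineer would, in place of code of your own. Each camera call takes 0.05 s, during which the arm holds its last target. There are 200 camera calls.

## Working session

There is one attempt and no reset: what is moved stays moved. The work goes in short steps, Python scripts to look and compute and a tool call to move; the robot and the scene stay as the last step left them, time stands still between calls to the robot, and variables do not carry over. Pictures are saved under pics/ and viewed, at most 10 in all, crops included, and the job is handed in when it is done.

Besides the shell and the picture viewer there is one more tool, called after ">>>" as name(argument=value, ...) on one line, values as JSON. play_rows: Moves the arm, as the interface text tells. Its arguments: {"type":"object","properties":{"targets":{"type":"string"},"grip_force":{"type":"number"}},"required":["targets"]}

```bash
mkdir -p pics
python3 - <<'E'
from workcell import env
import cv2,numpy as np
for n in("top","scene"):
    im=env.grab_frame(n); cv2.imwrite(f"pics/{n}0.png",im[:,:,::-1])
    m=env.camera_model(n); print(n,m)
s=env.get_state(); print(s)
E
```

```text
top {'mtx': array([[379.7736566 ,   0.        , 289.36569594],
       [  0.        , 379.7736566 , 206.36404994],
       [  0.        ,   0.        ,   1.        ]]), 'R': array([[ 0.01491791, -0.9989838 ,  0.04253036],
       [-0.98195486, -0.02265696, -0.18775332],
       [ 0.18852613, -0.03896201, -0.98129499]]), 't': array([-0.0530999 ,  0.50997186,  0.84312553])}
scene {'mtx': array([[379.50440783,   0.        , 276.80724221],
       [  0.        , 379.50440783, 210.62090515],
       [  0.        ,   0.        ,   1.        ]]), 'R': array([[-0.60383742,  0.79710176, -0.00302637],
       [ 0.64196836,  0.4840599 , -0.59461133],
       [-0.47250079, -0.36099141, -0.80400759]]), 't': array([ 0.33796296, -0.29834521,  1.35203582])}
{'clock': 0.1, 'joint_positions': array([-1.40362480e+00,  3.00382977e-01,  1.52149895e+00,  1.21492539e-05,
        1.32069595e+00, -6.65786616e-02]), 'dq': array([-0.00049597, -0.0003539 , -0.00238256, -0.00091998, -0.00112441,
        0.00045404]), 'effort': array([ 1.02365553e-03, -5.32646406e+01, -3.53282690e+01,  7.08797760e-02,
        2.34999123e-02, -4.68025814e-05]), 'eef_pos': array([ 0.12736904, -0.5348165 ,  0.20496941]), 'tcp_rot': array([-4.92282568e-04,  9.93177932e-01,  1.16607685e-01, -1.88886168e-05]), 'ft_force': array([ 0.27264954, -0.69773927,  0.17273652]), 'torque': array([-0.03846868, -0.04004025, -0.00876733]), 'gripper_force': 0.0, 'opening': 0.09396827525261117}
```

View pics/top0.png

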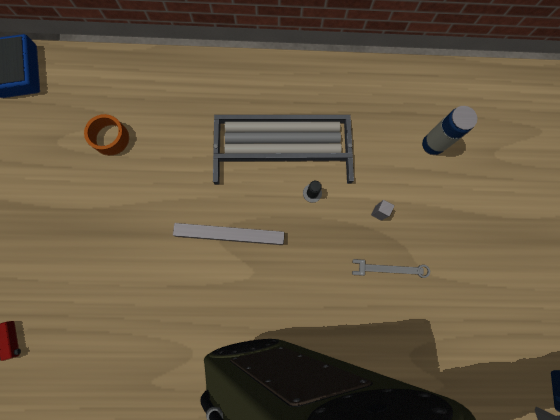

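View pics/scene0.png

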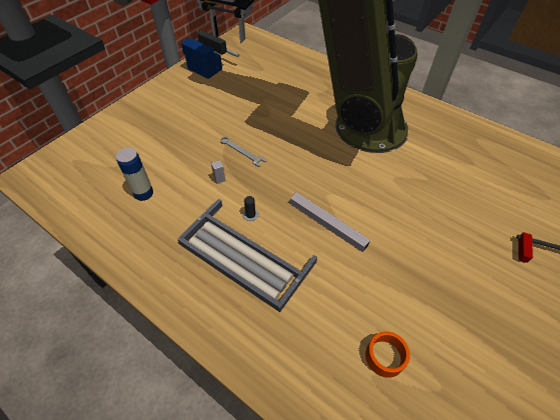

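The top view shows the bay (215–353, 115–183), the post at (314,188), the bar from (174,230) to (284,238), the offcut at (384,210) and the wrench at (390,268). I'll enlarge both views to pick points.

Run:
```python
import cv2
a=cv2.imread("pics/top0.png")[100:290,165:435]; cv2.imwrite("pics/c1.png",cv2.resize(a,None,fx=2.9,fy=2.9,interpolation=cv2.INTER_CUBIC))
a=cv2.imread("pics/scene0.png")[150:320,170:380]; cv2.imwrite("pics/c2.png",cv2.resize(a,None,fx=3.5,fy=3.5,interpolation=cv2.INTER_CUBIC))
```

```text
(no output)
```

View pics/c1.png

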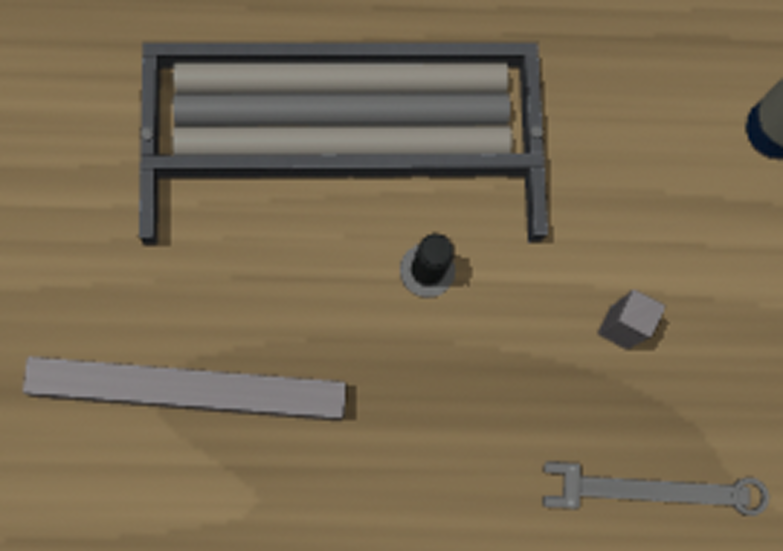

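View pics/c2.png

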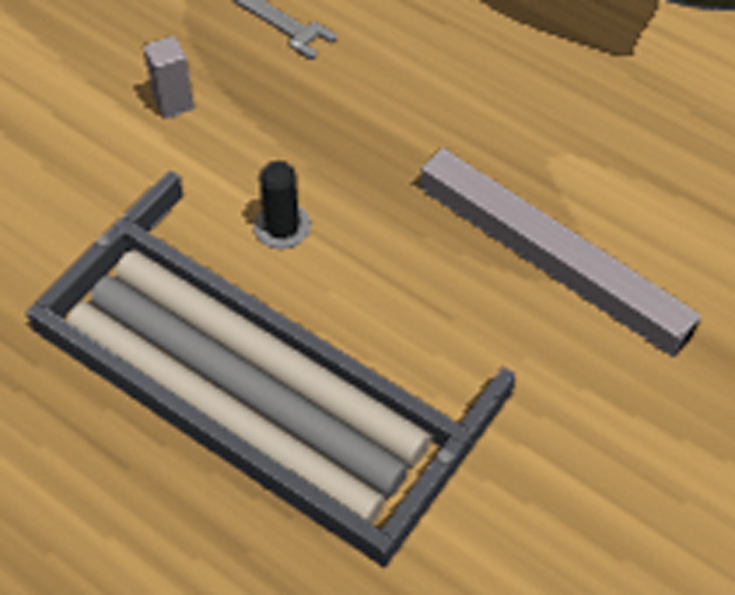

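```bash
cat > h.py <<'E'
import numpy as np,cv2
from workcell import env
C={n:env.camera_model(n) for n in("top","scene")}
def ray(n,p):
    c=C[n];d=c["R"].T@np.linalg.solve(c["mtx"],[p[0],p[1],1.]);return -c["R"].T@c["t"],d
def onz(n,p,z):
    o,d=ray(n,p);return o+d*(z-o[2])/d[2]
def tri(a,b):
    o1,d1=ray("top",a);o2,d2=ray("scene",b)
    k=np.linalg.lstsq(np.c_[d1,-d2],o2-o1,rcond=None)[0]
    p,q=o1+k[0]*d1,o2+k[1]*d2;return (p+q)/2,np.linalg.norm(p-q)
T=lambda p:((p[0]+.5)/2.9+164.5,(p[1]+.5)/2.9+99.5)
S=lambda p:((p[0]+.5)/3.5+169.5,(p[1]+.5)/3.5+149.5)
E
python3 - <<'E'
from h import *
np.set_printoptions(precision=4,suppress=True)
P={"barRfar":((346,383),(421,177),.03),"barRnear":((344,416),(441,150),.03),"barLfar":((28,357),(678,343),.03),"barLnear":((25,393),(698,321),.03),
"chLtip_in":((155,237),(503,370),.03),"chLtip_out":((140,238),(515,377),.03),"chRtip_in":((530,236),(182,180),.03),"chRtip_out":((547,235),(172,173),.03),
"backL":((143,43),(385,554),.03),"backR":((538,43),(30,312),.03),"railL":((157,168),(452,434),.03),"railR":((527,165),(133,222),.03),
"posttop":((437,246),(278,172),.075),"postfoot":((428,273),(281,229),.0),"offtop":((642,312),(166,50),.07)}
for k,(a,b,z) in P.items():
    x,e=tri(T(a),S(b));print(k,x,round(e,4),"top",onz("top",T(a),z)[:2],"scene",onz("scene",S(b),z)[:2])
E
```

```text
barRfar [ 0.4543 -0.0318  0.0156] 0.0021 top [ 0.4531 -0.0323] scene [ 0.4632 -0.0245]
barRnear [ 0.4262 -0.0307  0.0252] 0.0013 top [ 0.4261 -0.0312] scene [ 0.4292 -0.028 ]
barLfar [0.4704 0.2276 0.0224] 0.0009 top [0.4691 0.226 ] scene [0.4755 0.2284]
barLnear [0.441  0.2293 0.0186] 0.0001 top [0.4398 0.2263] scene [0.4487 0.2309]
chLtip_in [0.5732 0.1312 0.0228] 0.0029 top [0.572  0.1288] scene [0.5762 0.1343]
chLtip_out [0.5724 0.1427 0.023 ] 0.001 top [0.5708 0.1411] scene [0.5758 0.1449]
chRtip_in [ 0.5831 -0.1872  0.0229] 0.0005 top [ 0.581  -0.1856] scene [ 0.5868 -0.183 ]
chRtip_out [ 0.5833 -0.2003  0.0235] 0.0026 top [ 0.5823 -0.2001] scene [ 0.5863 -0.1948]
backL [0.7455 0.1489 0.0254] 0.0011 top [0.7438 0.1476] scene [0.7468 0.1505]
backR [ 0.7556 -0.1939  0.0271] 0.004 top [ 0.7555 -0.1951] scene [ 0.7559 -0.19  ]
railL [0.6368 0.1315 0.016 ] 0.0017 top [0.6319 0.1301] scene [0.6435 0.1344]
railR [ 0.6438 -0.1844  0.031 ] 0.0015 top [ 0.6437 -0.1839] scene [ 0.6436 -0.1858]
posttop [ 0.558  -0.1004  0.0754] 0.0031 top [ 0.5589 -0.1018] scene [ 0.5573 -0.0991]
postfoot [ 0.5558 -0.1034 -0.0083] 0.0005 top [ 0.5537 -0.1023] scene [ 0.5602 -0.0994]
offtop [ 0.5095 -0.2661  0.0703] 0.0018 top [ 0.51   -0.2671] scene [ 0.5091 -0.2654]
```

Add to h.py:
```python
from scipy.spatial.transform import Rotation as Ro
O=np.array([.640,-.027]);A=np.radians(1.8)
def b2w(x,y):
    c,s=np.cos(A),np.sin(A);return O+np.array([c*x-s*y,s*x+c*y])
def w2b(p):
    d=np.asarray(p)[:2]-O;c,s=np.cos(A),np.sin(A);return np.array([c*d[0]+s*d[1],-s*d[0]+c*d[1]])
def pose():
    s=env.get_state();w,x,y,z=s["tcp_rot"];M=Ro.from_quat([x,y,z,w]).as_matrix()
    return s["eef_pos"],np.degrees(np.arctan2(M[1,0],M[0,0])),M[:,2],s
def legs(wps):
    "tool-axis shift (cm) and z turn (deg) from pose to each waypoint (x,y,z,psi), shift all in start axes of the leg"
    p,a,zz,s=pose();print("pose",p.round(4),round(a,2),zz.round(3),"F",s["ft_force"].round(1),"q6",s["joint_positions"][5].round(2),"t",s["clock"])
    for x,y,z,t in wps:
        d=np.array([x,y,z])-p;c,q=np.cos(np.radians(a)),np.sin(np.radians(a))
        print("leg",np.round([100*(c*d[0]+q*d[1]),100*(q*d[0]-c*d[1]),-100*d[2]],2),"turn",round(-((t-a+180)%360-180),2))
        p=np.array([x,y,z]);a=t
```

```text
(no output)
```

>>> play_rows(targets="9.4 3 -2.2 0 0 0 0;9.4 3 -2.2 0 0 0 0;9.4 3 -2.2 0 0 0 0;9.4 3 -2.2 0 0 0 0;9.4 3 -2.2 0 0 0 0;9.4 3 -2.2 0 0 0 0;9.4 3 -2.2 0 0 0 0;9.4 3 -2.2 0 0 0 0;9.4 3 -2.2 0 0 0 0;9.4 3 -2.2 0 0 0 0;9.4 3 -2.2 0 0 0 0;9.4 0 0 0 0 0 0")

```text
clock: 1.6
eef_pos: [0.3932, -0.2217, 0.2052]
tcp_rot: [-0.0, 0.993, 0.118, -0.0]
ft_force: [0.5, -0.7, -0.4]
opening: 0.0939
gripper_force: 0.0
```

```bash
python3 -c "
from h import *
legs([(.40,.10,.15,-3.5),(.41,.10,.012,-3.5)])"
```

```text
pose [ 0.3932 -0.2217  0.2052] 13.55 [-0.  0. -1.] F [ 0.5 -0.7 -0.4] q6 0.74 t 1.6
leg [  8.2  -31.12   5.52] turn 17.05
leg [ 1.   -0.06 13.8 ] turn -0.0
```

>>> play_rows(targets="9.4 0.9 -3.5 0.6 0 0 0;9.4 0.9 -3.5 0.6 0 0 0;9.4 0.9 -3.5 0.6 0 0 0;9.4 0.9 -3.5 0.6 0 0 0;9.4 0.9 -3.5 0.6 0 0 0;9.4 0.9 -3.5 0.6 0 0 0;9.4 0.9 -3.5 0.6 0 0 0;9.4 0.9 -3.5 0.6 0 0 0;9.4 0.9 -3.5 0.6 0 0 0;9.4 0 0 0 0 0 8.5;9.4 0 0 0 0 0 8.5;9.4 0 0 0 0 0 0")

```text
clock: 3.1
eef_pos: [0.3982, 0.1015, 0.1513]
tcp_rot: [0.0, 1.0, -0.031, -0.0]
ft_force: [-0.1, 0.3, 0.8]
opening: 0.094
gripper_force: 0.0
```

Run:
```python
from h import *
legs([(.403,.098,.012,-3.5)])
im=env.grab_frame("wrist");cv2.imwrite("pics/w1.png",im[:,:,::-1])
```

```text
pose [0.3982 0.1015 0.1513] -3.58 [-0. -0. -1.] F [-0.1  0.3  0.8] q6 1.79 t 3.1
leg [ 0.51  0.32 13.93] turn -0.08
```

View pics/w1.png

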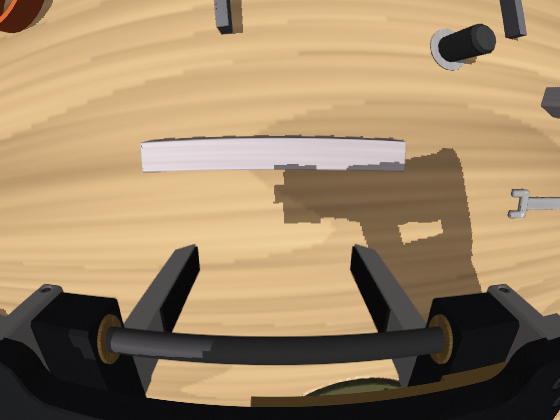

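The wrist view shows the bar (142–405, y≈155) parallel to and centred on the open fingers (tips at 190 and 360). I'll descend behind it and push it forward while turning.

>>> play_rows(targets="9.4 0.1 0 2.8 0 0 0;9.4 0.1 0 2.8 0 0 0;9.4 0.1 0 2.8 0 0 0;9.4 0.1 0 2.8 0 0 0;9.4 0.1 0 2.7 0 0 0;9.4 0 0 0 0 0 0")

```text
clock: 3.9
eef_pos: [0.4022, 0.1012, 0.0113]
tcp_rot: [0.0, 1.0, -0.03, -0.002]
ft_force: [-0.2, -0.5, 0.8]
opening: 0.094
gripper_force: 0.0
```

Run:
```python
from h import *
# fence centre = bar centre - 23mm*n
def f(c,b): return (c[0]-.023*np.cos(np.radians(b)),c[1]-.023*np.sin(np.radians(b)),.012,b)
legs([f((.449,.1),-3.5),f((.542,.101),17)])
```

```text
pose [0.4022 0.1012 0.0113] -3.48 [-0.003 -0.001 -1.   ] F [-0.2 -0.5  0.8] q6 1.79 t 3.9
leg [ 2.38 -0.16 -0.07] turn 0.02
leg [ 9.42  0.14 -0.  ] turn -20.5
```

>>> play_rows(targets="9.4 0.8 0 0 0 0 0;9.4 0.8 0 0 0 0 0;9.4 0.8 0 0 0 0 0;9.4 0.8 -0.05 0 0 0 -2;9.4 0.8 0 0 0 0 -2;9.4 0.8 0 0 0 0 -2;9.4 0.8 0.05 0 0 0 -2;9.4 0.8 0.05 0 0 0 -2;9.4 0.8 0.1 0 0 0 -2;9.4 0.8 0.1 0 0 0 -2;9.4 0.8 0.15 0 0 0 -2;9.4 0.8 0.15 0 0 0 -2")

```text
clock: 5.4
eef_pos: [0.5001, 0.1003, 0.0124]
tcp_rot: [0.0, 0.992, 0.126, -0.0]
ft_force: [-3.6, 0.2, 2.9]
opening: 0.094
gripper_force: 1.5
```

>>> play_rows(targets="9.4 0.8 0.2 0 0 0 -2;9.4 0.7 0.2 0 0 0 -0.5;9.4 0.7 0.2 0 0 0 0;9.4 0 0 0 0 0 0;9.4 -1.2 0 0 0 0 0;9.4 -1.2 0 0 0 0 0;9.4 0 0 -4 0 0 0;9.4 0 0 -4 0 0 0;9.4 -4 -4 -4 0 0 0;9.4 -4 -4 0 0 0 0;9.4 0 0 0 0 0 0")

```text
clock: 6.78
eef_pos: [0.4018, 0.145, 0.1289]
tcp_rot: [-0.0, 0.989, 0.148, 0.0]
ft_force: [-0.4, -0.8, 0.4]
opening: 0.0939
gripper_force: 0.0
```

```bash
cat >> h.py <<'E'
def bar(z=.03):
    "bar top face by brightness/greyness in the top view"
    im=env.grab_frame("top");cv2.imwrite("pics/last.png",im[:,:,::-1])
    hsv=cv2.cvtColor(im,cv2.COLOR_RGB2HSV);m=((hsv[...,1]<45)&(hsv[...,2]>105)).astype(np.uint8)
    cs,_=cv2.findContours(m,cv2.RETR_EXTERNAL,cv2.CHAIN_APPROX_NONE)
    for c in cs:
        w=np.array([onz("top",q[0],z)[:2] for q in c],np.float32)
        if len(c)<40 or cv2.contourArea(c)<300: continue
        r=cv2.minAreaRect(w);b=cv2.boxPoints(r);e=[b[1]-b[0],b[2]-b[1]];e=max(e,key=np.linalg.norm)
        e=e if e[1]>0 else -e
        print("px",c[:,0].mean(0).round(),"centre",np.round(r[0],4),"size",np.round(r[1],3),"yaw",np.degrees(np.arctan2(-e[0],e[1])).round(2),"bay",w2b(r[0]).round(4),[w2b(x).round(3).tolist() for x in b])
E
python3 -c "
from h import *
legs([]);bar()"
```

```text
pose [0.4018 0.145  0.1289] 17.03 [ 0.001  0.    -1.   ] F [-0.4 -0.8  0.4] q6 1.53 t 6.775
px [387. 269.] centre [ 0.3682 -0.2858] size [0.182 0.036] yaw -3.85 bay [-0.2798 -0.2501] [[-0.306, -0.339], [-0.271, -0.342], [-0.253, -0.161], [-0.289, -0.158]]
px [227. 191.] centre [0.5463 0.1066] size [0.029 0.258] yaw 16.89 bay [-0.0895  0.1364] [[-0.137, 0.257], [-0.07, 0.008], [-0.042, 0.016], [-0.109, 0.265]]
px [282. 148.] centre [ 0.6599 -0.0261] size [0.023 0.285] yaw 1.75 bay [0.0199 0.0002] [[0.008, 0.143], [0.008, -0.142], [0.032, -0.142], [0.032, 0.143]]
px [282. 136.] centre [ 0.6925 -0.0255] size [0.016 0.287] yaw 1.83 bay [ 0.0525 -0.0002] [[0.045, 0.143], [0.045, -0.144], [0.061, -0.144], [0.06, 0.143]]
px [282. 126.] centre [ 0.7189 -0.0238] size [0.021 0.286] yaw 1.91 bay [0.0789 0.0007] [[0.068, 0.144], [0.069, -0.142], [0.09, -0.142], [0.089, 0.144]]
px [464. 117.] centre [ 0.759  -0.4911] size [0.06  0.062] yaw 86.14 bay [ 0.1043 -0.4676] [[0.071, -0.495], [0.132, -0.501], [0.138, -0.441], [0.076, -0.435]]
px [457.  52.] centre [ 0.942  -0.4847] size [0.017 0.495] yaw 0.03 bay [ 0.2874 -0.467 ] [[0.287, -0.219], [0.271, -0.714], [0.288, -0.715], [0.304, -0.22]]
px [174.  42.] centre [0.9416 0.2585] size [0.017 0.523] yaw 0.04 bay [0.3104 0.2759] [[0.31, 0.538], [0.294, 0.015], [0.311, 0.014], [0.327, 0.537]]
```

View pics/last.png

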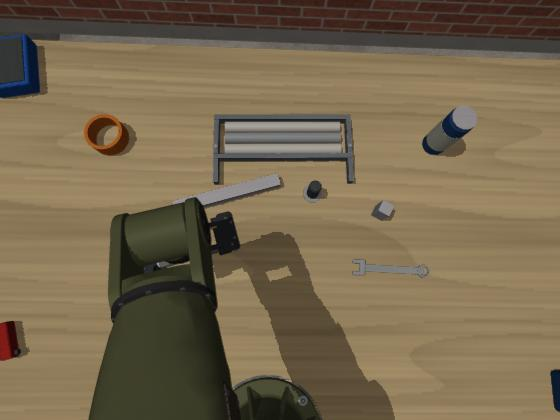

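The bar lies at yaw 16.9° (bay 15.1°), with its right end (280,180) left of and behind the post line at (314,188). Next I'll push axially on the left end face.

>>> play_rows(targets="6 0 0 0 0 0 -10;4 0 0 0 0 0 -10;2 0 0 0 0 0 -10;1 0 0 0 0 0 -10;1 0 0 0 0 0 -10;1 0 0 0 0 0 -10;1 0 0 0 0 0 -10;1 0 0 0 0 0 -10;1 0 0 0 0 0 -10;1 0 0 0 0 0 0")

```text
clock: 8.07
eef_pos: [0.4048, 0.1437, 0.1283]
tcp_rot: [-0.0, 0.596, 0.803, -0.0]
ft_force: [0.2, -0.2, -0.6]
opening: 0.0101
gripper_force: 0.0
```

```bash
python3 -c "
from h import *
legs([(.499,.263,.129,106.9),(.499,.263,.012,106.9),(.506,.239,.012,106.9),(.548,.100,.012,106.9)])"
```

```text
pose [0.4048 0.1437 0.1283] 106.79 [-0. -0. -1.] F [ 0.2 -0.2 -0.6] q6 -0.04 t 8.075
leg [ 8.7  12.46 -0.07] turn -0.11
leg [ 0.   0.  11.7] turn -0.0
leg [-2.5  -0.03 -0.  ] turn -0.0
leg [-14.52  -0.02  -0.  ] turn -0.0
```

Position, descend, then slide about 14 cm in two parts with a check in between.

>>> play_rows(targets="1 2.2 3.1 0 0 0 0;1 2.2 3.1 0 0 0 0;1 2.2 3.1 0 0 0 0;1 2.1 3.2 0 0 0 0;1 0 0 2.9 0 0 0;1 0 0 2.9 0 0 0;1 0 0 2.9 0 0 0;1 0 0 2.9 0 0 0;1 0 0 0 0 0 0")

```text
clock: 9.2
eef_pos: [0.498, 0.2629, 0.0106]
tcp_rot: [-0.001, 0.597, 0.802, -0.002]
ft_force: [0.5, -0.7, 1.2]
opening: 0.0098
gripper_force: 0.0
```

>>> play_rows(targets="1 -0.9 0 0 0 0 0;1 -0.9 0 0 0 0 0;1 -0.8 0 0 0 0 0;1 -0.8 0 0 0 0 0;1 -0.8 0 0 0 0 0;1 -0.8 0 0 0 0 0;1 -0.8 0 0 0 0 0;1 -0.8 0 0 0 0 0;1 -0.8 0 0 0 0 0;1 -0.8 0 0 0 0 0;1 -0.8 0 0 0 0 0;1 0 0 0 0 0 0")

```text
clock: 10.7
eef_pos: [0.5251, 0.1769, 0.0123]
tcp_rot: [0.0, 0.596, 0.803, -0.0]
ft_force: [0.5, -0.5, 0.7]
opening: 0.0102
gripper_force: 0.0
```

```bash
python3 -c "
from h import *
legs([(.548,.100,.012,106.9)]);bar()" | head -4
```

```text
pose [0.5251 0.1769 0.0123] 106.86 [-0.    -0.001 -1.   ] F [ 0.5 -0.5  0.7] q6 -0.03 t 10.7
leg [-8.02 -0.03  0.03] turn -0.04
px [387. 269.] centre [ 0.3682 -0.2858] size [0.182 0.036] yaw -3.92 bay [-0.2797 -0.2501] [[-0.307, -0.339], [-0.271, -0.342], [-0.253, -0.161], [-0.289, -0.158]]
px [269. 179.] centre [0.5755 0.0087] size [0.029 0.192] yaw 16.91 bay [-0.0634  0.0377] [[-0.103, 0.126], [-0.053, -0.059], [-0.024, -0.051], [-0.074, 0.134]]
```

View pics/last.png

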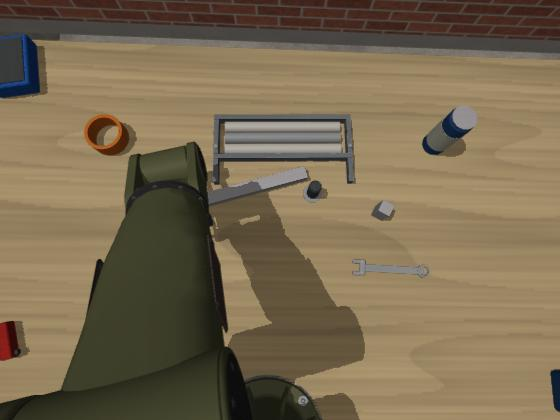

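The bar's right end (307,172) is passing just behind the post (314,188) with the yaw held at 16.9°. I'll continue 7 cm.

>>> play_rows(targets="1 -0.7 0 0 0 0 0;1 -0.7 0 0 0 0 0;1 -0.7 0 0 0 0 0;1 -0.7 0 0 0 0 0;1 -0.7 0 0 0 0 0;1 -0.7 0 0 0 0 0;1 -0.7 0 0 0 0 0;1 -0.7 0 0 0 0 0;1 -0.7 0 0 0 0 0;1 -0.7 0 0 0 0 0;1 0 0 0 0 0 0")

```text
clock: 12.12
eef_pos: [0.5456, 0.1102, 0.0126]
tcp_rot: [0.0, 0.596, 0.803, 0.0]
ft_force: [-0.2, -0.0, 1.0]
opening: 0.0101
gripper_force: 0.0
```

>>> play_rows(targets="1 1.5 0 0 0 0 0;1 1.5 0 0 0 0 0;1 0 0 -4 0 0 0;1 0 0 -4 0 0 0;1 0 0 -4 0 0 0;1 2 -4 0 0 0 0;1 2 -4 0 0 0 0;1 2 -4 0 0 0 0;1 0 -2 0 0 0 0;1 0 0 0 0 0 0")

```text
clock: 13.38
eef_pos: [0.3844, 0.1569, 0.1329]
tcp_rot: [0.0, 0.595, 0.804, 0.0]
ft_force: [0.7, -0.5, 0.1]
opening: 0.01
gripper_force: 0.0
```

```bash
python3 -c "
from h import *
legs([]);bar()" | head -4
```

```text
pose [0.3844 0.1569 0.1329] 106.98 [ 0.001  0.    -1.   ] F [ 0.7 -0.5  0.1] q6 0.0 t 13.375
px [387. 269.] centre [ 0.3682 -0.2858] size [0.182 0.036] yaw -3.79 bay [-0.2798 -0.2502] [[-0.306, -0.339], [-0.271, -0.342], [-0.253, -0.161], [-0.289, -0.158]]
px [281. 178.] centre [ 0.586  -0.0255] size [0.029 0.259] yaw 16.83 bay [-0.0539  0.0032] [[-0.102, 0.125], [-0.034, -0.126], [-0.006, -0.118], [-0.073, 0.132]]
px [282. 148.] centre [ 0.6599 -0.0261] size [0.023 0.285] yaw 1.75 bay [0.0199 0.0002] [[0.008, 0.143], [0.008, -0.142], [0.032, -0.142], [0.032, 0.143]]
```

View pics/last.png

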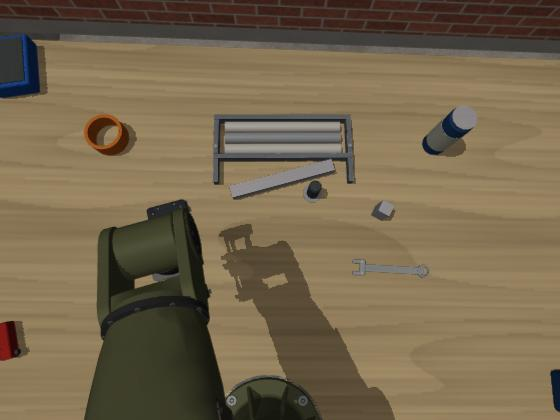

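The bar is inside the mouth behind the post, its right end at (334,165) near the rail and its left end at (232,190). Now I'll push the left end in with the open fingers square to the rail.

>>> play_rows(targets="9.4 0 0 0 0 0 10.5;9.4 0 0 0 0 0 10.5;9.4 0 0 0 0 0 10.5;9.4 0 0 0 0 0 10.5;9.4 0 0 0 0 0 10.5;9.4 0 0 0 0 0 10.5;9.4 0 0 0 0 0 10.5;9.4 0 0 0 0 0 10.5;9.4 0 0 0 0 0 10.5;9.4 0 0 0 0 0 10.5;9.4 0 0 0 0 0 0")

```text
clock: 14.8
eef_pos: [0.3858, 0.1564, 0.1324]
tcp_rot: [-0.0, 1.0, 0.017, -0.0]
ft_force: [-0.5, 0.2, 0.6]
opening: 0.094
gripper_force: 0.0
```

```bash
python3 -c "
from h import *
a=b2w(-.138,.035);b=b2w(-.05,.035);legs([(*a,.1329,1.8),(*a,.012,1.8),(*b,.012,1.8)])"
```

```text
pose [0.3858 0.1564 0.1324] 1.95 [-0.  0. -1.] F [-0.5  0.2  0.6] q6 1.83 t 14.8
leg [10.99 15.66 -0.05] turn 0.15
leg [ 0.    0.   12.09] turn -0.0
leg [ 8.8  0.  -0. ] turn -0.0
```

>>> play_rows(targets="9.4 2.2 3.1 0 0 0 0;9.4 2.2 3.1 0 0 0 0;9.4 2.2 3.1 0 0 0 0;9.4 2.2 3.1 0 0 0 0;9.4 2.2 3.2 0 0 0 0;9.4 0 0 3 0 0 0;9.4 0 0 3 0 0 0;9.4 0 0 3 0 0 0;9.4 0 0 3 0 0 0;9.4 0 0 0 0 0 0")

```text
clock: 16.05
eef_pos: [0.4995, 0.004, 0.0108]
tcp_rot: [-0.0, 1.0, 0.018, -0.002]
ft_force: [0.3, 0.7, 0.7]
opening: 0.0938
gripper_force: 0.0
```

>>> play_rows(targets="9.4 0.8 0 0 0 0 0;9.4 0.8 0 0 0 0 0;9.4 0.8 0 0 0 0 0;9.4 0.8 0 0 0 0 0;9.4 0.8 0 0 0 0 0;9.4 0.8 0 0 0 0 0;9.4 0.8 0 0 0 0 0;9.4 0.8 0 0 0 0 0;9.4 0.8 0 0 0 0 0;9.4 0.8 0 0 0 0 0;9.4 0.8 0 0 0 0 0;9.4 0 0 0 0 0 0")

```text
clock: 17.55
eef_pos: [0.5888, 0.0067, 0.0125]
tcp_rot: [0.0, 1.0, 0.016, 0.0]
ft_force: [-0.3, 0.1, -0.4]
opening: 0.0938
gripper_force: 0.0
```

```bash
python3 -c "
from h import *
b=b2w(-.038,.035);legs([(*b,.012,1.8)]);bar()" | head -5
```

```text
pose [0.5888 0.0067 0.0125] 1.89 [ 0.001 -0.    -1.   ] F [-0.3  0.1 -0.4] q6 1.49 t 17.55
leg [1.21 0.03 0.05] turn 0.09
px [395. 269.] centre [ 0.3708 -0.2967] size [0.16  0.029] yaw -3.64 bay [-0.2775 -0.2611] [[-0.299, -0.34], [-0.271, -0.342], [-0.256, -0.183], [-0.284, -0.18]]
px [329. 150.] centre [ 0.6607 -0.137 ] size [0.034 0.122] yaw 1.67 bay [ 0.0173 -0.1106] [[0.0, -0.05], [0.0, -0.171], [0.034, -0.172], [0.034, -0.05]]
px [464. 117.] centre [ 0.7585 -0.4897] size [0.063 0.063] yaw 85.46 bay [ 0.1039 -0.4662] [[0.069, -0.494], [0.132, -0.501], [0.139, -0.439], [0.076, -0.432]]
```

>>> play_rows(targets="9.4 0.4 0 0 0 0 0;9.4 0.4 0 0 0 0 0;9.4 0.2 0 0 0 0 0;9.4 0 0 0 0 0 0")

```text
clock: 18.1
eef_pos: [0.5972, 0.007, 0.0124]
tcp_rot: [0.0, 1.0, 0.017, -0.002]
ft_force: [-9.8, -1.2, 6.4]
opening: 0.0941
gripper_force: 5.2
```

>>> play_rows(targets="9.4 0.1 0 0 0 0 0;9.4 0.1 0 0 0 0 0;9.4 0 0 0 0 0 0")

```text
clock: 18.48
eef_pos: [0.5973, 0.007, 0.0124]
tcp_rot: [0.0, 1.0, 0.017, -0.004]
ft_force: [-26.9, -1.9, 17.8]
opening: 0.0938
gripper_force: 13.4
```

>>> play_rows(targets="9.4 0.1 0 0 0 0 0;9.4 0 0 0 0 0 0")

```text
clock: 18.73
eef_pos: [0.5973, 0.007, 0.0125]
tcp_rot: [0.0, 1.0, 0.017, -0.005]
ft_force: [-34.7, -1.8, 24.2]
opening: 0.0937
gripper_force: 17.5
```

Firm contact with the rail. I'll back off and look.

>>> play_rows(targets="9.4 -0.3 0 0 0 0 0;9.4 -1 0 0 0 0 0;9.4 -1.5 0 0 0 0 0;9.4 0 0 -4 0 0 0;9.4 0 0 -4 0 0 0;9.4 0 0 -4 0 0 0;9.4 -4 -4 0 0 0 0;9.4 -4 -4 0 0 0 0;9.4 -4 -4 0 0 0 0;9.4 -4 -4 0 0 0 0;9.4 -3 -4 0 0 0 0;9.4 0 0 0 0 0 0")

```text
clock: 20.23
eef_pos: [0.3752, 0.2016, 0.1328]
tcp_rot: [-0.0, 1.0, 0.018, 0.001]
ft_force: [0.4, 0.2, 0.2]
opening: 0.094
gripper_force: 0.0
```

Run:
```python
from h import *
legs([]);bar()
a=cv2.imread("pics/last.png")[105:205,195:375];b=env.grab_frame("scene")[195:315,170:330,::-1]
a=cv2.resize(a,(780,300),interpolation=cv2.INTER_CUBIC)[:, :400*2]
a=cv2.resize(cv2.imread("pics/last.png")[105:225,200:400],(490,294),interpolation=cv2.INTER_CUBIC)
b=cv2.resize(b,(400,300),interpolation=cv2.INTER_CUBIC)
c=np.zeros((596,490,3),np.uint8);c[:294]=a;c[296:,:400]=b;cv2.imwrite("pics/end.png",c)
```

```text
pose [0.3752 0.2016 0.1328] 2.11 [ 0.001  0.001 -1.   ] F [0.4 0.2 0.2] q6 1.94 t 20.225
px [387. 269.] centre [ 0.3714 -0.2863] size [0.181 0.034] yaw -1.51 bay [-0.2766 -0.2508] [[-0.299, -0.34], [-0.265, -0.342], [-0.255, -0.161], [-0.288, -0.159]]
px [284. 163.] centre [ 0.6228 -0.0314] size [0.031 0.258] yaw 1.66 bay [-0.0173 -0.0039] [[-0.032, 0.125], [-0.033, -0.133], [-0.002, -0.133], [-0.002, 0.125]]
px [282. 148.] centre [ 0.6599 -0.0261] size [0.023 0.285] yaw 1.75 bay [0.0199 0.0002] [[0.008, 0.143], [0.008, -0.142], [0.032, -0.142], [0.032, 0.143]]
px [282. 136.] centre [ 0.6925 -0.0255] size [0.016 0.287] yaw 1.83 bay [ 0.0525 -0.0002] [[0.045, 0.143], [0.045, -0.144], [0.061, -0.144], [0.06, 0.143]]
px [282. 126.] centre [ 0.7189 -0.0238] size [0.021 0.286] yaw 1.91 bay [0.0789 0.0007] [[0.068, 0.144], [0.069, -0.142], [0.09, -0.142], [0.089, 0.144]]
px [464. 117.] centre [ 0.759  -0.4911] size [0.06  0.062] yaw 86.14 bay [ 0.1043 -0.4676] [[0.071, -0.495], [0.132, -0.501], [0.138, -0.441], [0.076, -0.435]]
px [475.  53.] centre [ 0.942  -0.5397] size [0.017 0.348] yaw 0.03 bay [ 0.2857 -0.5219] [[0.283, -0.348], [0.272, -0.695], [0.289, -0.696], [0.3, -0.348]]
px [196.  42.] centre [0.9417 0.1956] size [0.017 0.34 ] yaw 0.03 bay [0.3085 0.213 ] [[0.305, 0.383], [0.295, 0.043], [0.312, 0.043], [0.322, 0.383]]
```

View pics/end.png

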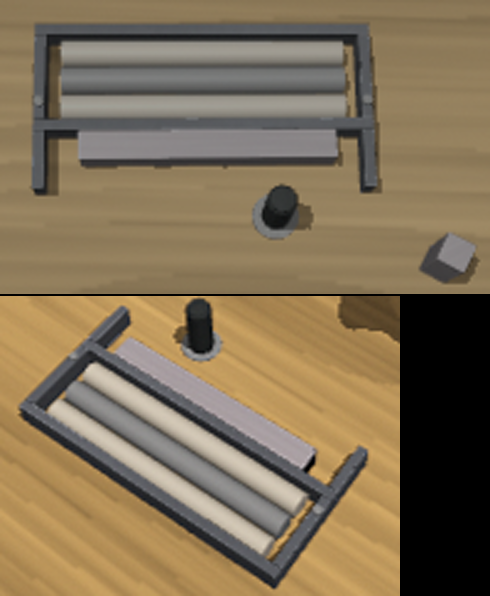

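The bar lies against the rail along its full length (top crop 78–338, y≈145; its yaw matches the rail within about 0.1°). The post and offcut are in place and the gripper is clear, so I'm handing in.

```bash
python3 -c "
from workcell import env
print(env.sign_off())"
```

```text
the job is handed in; nothing more can be done
None
```

The bar lies inside the bay behind the clamp post, flat against the back rail; it was only pushed, the bystanders were left alone, and the job was handed in at about 20 s.

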